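# Find the loose lamp clamp and hold it open

## Robot

A 6-joint arm with a two-finger parallel gripper is mounted at the origin on a cart in front of the work surface, level with it; the furniture and walls round the work are solid. World frame = base frame: x ahead of the robot, y to its left, z up, the work surface at z = 0. Lengths are in mm, angles in rad, forces in N, time in s.
With the tool pointing down it reaches from about 275 to 750 mm from the base axis. Payload 10.2 kg.
Tool frame: the origin (TCP) lies between the finger pads, 19 mm behind the fingertips; this is the grasp point; z points along the fingers, y is the line along which they close (so a half turn about z gives the same grasp; the last joint's range is limited). The gripper opens to 85 mm and grips with 20 to 120 N. Pads are 22 mm wide; open, the fingers measure 114 mm over their backs; the gripper's body (76 mm by 85 mm) begins 54 mm behind the grasp point. The pads swing forward as they close: fully open they stand 13 mm farther back than shut.
Start: joints at [1.014, 0.313, 1.498, -0, 1.331, -0.223], TCP at [172.022, 496.024, 249.994] pointing down, gripper open.
Joint ranges: [-2.94, 2.94], [-0.97, 2.17], [0.19, 2.56], [-1.23, 4.37], [0.02, 3.11], [-2.88, 2.88]. Speed limits (rad/s): [2.39, 2.39, 3.01, 3.14, 3.14, 3.14].

## Interface

Orientations are given as a unit quaternion [w, x, y, z].
In Python, from rig import * gives the robot as it stands.
- The arm moves only by the tool arm_command, never from a script. Its argument "steps" is a list that holds one entry, the list of rows, each a list of 7 numbers: the opening, from 0 (shut) to 1 (fully open), then the shift along the tool's x, y, z each as a share of 0.05 m, from -1 to 1, then the turn, a rotation vector about the tool's x, y, z each as a share of 0.15 rad, from -1 to 1. A call has 1 to 8 rows; each row shifts and turns the commanded pose from where the row before left it, along the tool's axes as they then stand; what a row does not reach is not made up. A row lasts 1/8 s, in which the tool goes at most 62.5 mm and 10.7 degrees, less where a joint would pass 70% of its speed; a pose out of reach is approached as far as the arm can. A call with a number of a shift or a turn outside -1 to 1 is refused whole. A call with a gripper value outside its range is refused whole. The fingers move at their own pace and stop on an object; "squeeze" is the grip in N (left out, the last holds). Time passes only in rows, so rows that do not move let the fingers close. It gives the time, the measured TCP pose, the force, the opening and the grip force at its end, in the units of the state.
- sense(): the state, without advancing time (a new reading comes with each control period).
- capture(name): name is "scene" or "top" or "wrist"; returns the picture (384x512x3 uint8, red, green, blue); there is no depth.
- get_calibration(name): a dict with "intrinsics" (3x3 intrinsics, pixels), "D" ([k1, k2, p1, p2, k3] as OpenCV has them; the pictures are not rectified), "rvec" (rotation vector, rad) and "tvec" (3), from world to camera coordinates, as OpenCV has them; the wrist camera has in their place "T_tool_cam" (4x4, takes a point from camera to tool coordinates, whose origin is the TCP and whose axes are the flange's). Camera axes: x right, y down, z forward; pixel columns grow to the right and rows downward; lengths in mm; the calibration is good to about 2 mm. A picture is of the moment at which its call begins: read the wrist's pose just before it. get_calibration takes no time and is no camera call.
- finish_job(): hands the job in; it is judged then, once.
The state is a dict: "time_s": time; "joints": joint angles; "dq": joint speeds; "tau": joint torques, N m; "eef_pos": TCP position; "ee_rot": TCP orientation; "force": force on the tool from outside, world axes, zero at the start; "wrist_torque": the same for the moment, N m; "grip_width": opening from 0.0 (shut) to 1.0 (fully open); "grip_force": force on a finger pad.
Only numpy, scipy, OpenCV 4.12 (cv2) and the standard library are available. Lean on these libraries where they do the work, as an engineer would, in place of code of your own. Each camera call takes 0.05 s, during which the arm holds its last target. There are 200 camera calls.

## Task

One of the three lamp clamps on the rack has a loose bolt. Going along the row from its left end to its right (as the robot sees it), tap the head of each bolt from above to feel whether it gives; then take the cap of the loose one by its lifting lug, swing it up to about 45 degrees or more, and finish while holding it there, so that a colleague can get at the lamp. Keep off the glass lamps and leave the things lying round the rack where they are.

Things in the scene. Friction and masses are not known exactly. Their poses are not given: they have to be found in the camera images.
- rack: bench rack: slotted aluminium plate 430 mm long (its y) by 130 mm deep (its x), its top 14 mm above the table. It is fixed. Origin: centre of its underside; its +x points away from the robot, +y to the robot's left. It carries three lamp clamps in a row along y, about 128 mm apart
- clamp_a: one of three outwardly identical lamp clamps, fixed on the rack in any order: a grey saddle, 30 mm wide in x. Origin: on the rack plate's top under the lamp's axis; axes parallel to the rack's. The lamp lies along x, its axis 34 mm above the origin. Hinge of the cap at y = +32 mm, bolt at y = -36 mm, lifting lug at y = -59.5 mm
- bolt_a: dark hex-head bolt of this clamp, upright, 20 mm across, a coil spring under its head. Origin: centre of the head's top face, the clamp's highest point, 66 mm above the plate (80 mm above the table) on all three. A tight bolt is solid; the loose one gives up to 5 mm when pressed straight down (about 1.2 N starts it, 3.5 N bottoms it) and springs back
- cap_a: steel cap: an arch over the lamp, a flat ear at the bolt, a lifting lug at the ear's end. Origin: on the hinge axis, along the clamp's x; z is up when shut. Held by a tight bolt it cannot move. The loose one, bolt and all, swings up about -x (lug up, then towards +y), 1.15 rad at most; weight and a weak spring shut it if let go (about 2 N lifts it at the lug)
- lug_a (a point): centre of the cap's upright lifting lug: 34 mm wide (x), 9 mm thick (y), 18 mm high, on the end of the ear (34 mm wide, 7 mm thick). Shut, it lies 91.5 mm in -y and 12 mm up from the hinge axis, 50 mm above the plate, its top 7 mm below the bolt head's. Both x sides are free for fingers
- lamp_a: hollow cathode lamp of clear glass with a black base, 161 mm long, 37 mm thick, fixed in its clamp with the base to the robot. Origin: under its middle, 48 mm in +x from its clamp and 15.5 mm above the plate. Fragile
- clamp_b: another lamp clamp, as clamp_a
- bolt_b: bolt of clamp_b, as bolt_a
- cap_b: cap of clamp_b, as cap_a
- lug_b (a point): lug of cap_b, as lug_a
- lamp_b: lamp in clamp_b, as lamp_a
- clamp_c: another lamp clamp, as clamp_a
- bolt_c: bolt of clamp_c, as bolt_a
- cap_c: cap of clamp_c, as cap_a
- lug_c (a point): lug of cap_c, as lug_a
- lamp_c: lamp in clamp_c, as lamp_a
- screwdriver: bystander: orange-handled screwdriver 192 mm long lying on the table behind the rack
- calculator: bystander: desk calculator 200x102x32 mm, right of the rack
- holder: bystander: white sensor holder 31x38x75 mm standing right of the rack
- vial: bystander: white-capped sample vial 27 mm thick, 65 mm high, standing right of the rack

How it is judged (in metres and radians):
On the way, in this order (a step that is already met when the one before it is completed fails the run):
1. the left bolt is tapped on its head (((y of clamp_a in the frame of rack between 0.064 and 0.3 m and contact force between the fingers and bolt_a above 1.5 N and horizontal distance between the grasp point and bolt_a below 0.025 m) or (y of clamp_b in the frame of rack between 0.064 and 0.3 m and contact force between the fingers and bolt_b above 1.5 N and horizontal distance between the grasp point and bolt_b below 0.025 m) or (y of clamp_c in the frame of rack between 0.064 and 0.3 m and contact force between the fingers and bolt_c above 1.5 N and horizontal distance between the grasp point and bolt_c below 0.025 m))), for 0.04 s.
2. then the middle bolt (((y of clamp_a in the frame of rack between -0.064 and 0.064 m and contact force between the fingers and bolt_a above 1.5 N and horizontal distance between the grasp point and bolt_a below 0.025 m) or (y of clamp_b in the frame of rack between -0.064 and 0.064 m and contact force between the fingers and bolt_b above 1.5 N and horizontal distance between the grasp point and bolt_b below 0.025 m) or (y of clamp_c in the frame of rack between -0.064 and 0.064 m and contact force between the fingers and bolt_c above 1.5 N and horizontal distance between the grasp point and bolt_c below 0.025 m))), for 0.04 s.
3. then the right bolt (((y of clamp_a in the frame of rack between -0.3 and -0.064 m and contact force between the fingers and bolt_a above 1.5 N and horizontal distance between the grasp point and bolt_a below 0.025 m) or (y of clamp_b in the frame of rack between -0.3 and -0.064 m and contact force between the fingers and bolt_b above 1.5 N and horizontal distance between the grasp point and bolt_b below 0.025 m) or (y of clamp_c in the frame of rack between -0.3 and -0.064 m and contact force between the fingers and bolt_c above 1.5 N and horizontal distance between the grasp point and bolt_c below 0.025 m))), for 0.04 s.
4. the loose clamp's cap is lifted by the fingers (((angle between cap_a's own z axis and vertical above 0.65 rad and contact force between the fingers and cap_a above 1 N and angular speed of cap_a below 0.3 rad/s and distance between the grasp point and lug_a below 0.04 m) or (angle between cap_b's own z axis and vertical above 0.65 rad and contact force between the fingers and cap_b above 1 N and angular speed of cap_b below 0.3 rad/s and distance between the grasp point and lug_b below 0.04 m) or (angle between cap_c's own z axis and vertical above 0.65 rad and contact force between the fingers and cap_c above 1 N and angular speed of cap_c below 0.3 rad/s and distance between the grasp point and lug_c below 0.04 m))), for 0.2 s.
At the end, for the whole second after the job is handed in: the loose clamp's cap is held by the fingers, swung up by more than 0.65 rad (37 degrees) and still, with more than 1 N between fingers and cap and the tool point within 40 mm of the lug's centre; every bystander within 20 mm of its start (((angle between cap_a's own z axis and vertical above 0.65 rad and contact force between the fingers and cap_a above 1 N and angular speed of cap_a below 0.3 rad/s and distance between the grasp point and lug_a below 0.04 m) or (angle between cap_b's own z axis and vertical above 0.65 rad and contact force between the fingers and cap_b above 1 N and angular speed of cap_b below 0.3 rad/s and distance between the grasp point and lug_b below 0.04 m) or (angle between cap_c's own z axis and vertical above 0.65 rad and contact force between the fingers and cap_c above 1 N and angular speed of cap_c below 0.3 rad/s and distance between the grasp point and lug_c below 0.04 m)) and distance of each of screwdriver, calculator, holder, vial from where it was at the start of the episode below 0.02 m); the arm keeps its last pose, push and grip.
It fails at once if a glass lamp is pushed with more than 8 N (contact force between any of the arm, the fingers and lamp_a above 8 N or contact force between any of the arm, the fingers and lamp_b above 8 N or contact force between any of the arm, the fingers and lamp_c above 8 N).
It fails at once if a bystander is moved by more than 20 mm (distance of any of screwdriver, calculator, holder, vial from where it was at the start of the episode above 0.02 m).
It also fails if it takes over 50 s, if anything falls off the work surface, if the arm or the gripper's body presses on something with over 40 N, if the wrist force passes 120 N, or if a joint passes its speed limit or range.

## Working session

There is one attempt and no reset: what is moved stays moved. The work goes in short steps, Python scripts to look and compute and a tool call to move; the robot and the scene stay as the last step left them, time stands still between calls to the robot, and variables do not carry over. Pictures are saved under pics/ and viewed, at most 10 in all, crops included, and the job is handed in when it is done.

Besides the shell and the picture viewer there is one more tool, called as a command line: name --argument value ..., lists and objects as JSON in quotes. arm_command: Moves the arm, as the interface text tells. Its arguments: {"type":"object","properties":{"steps":{"type":"array"},"squeeze":{"type":"number"}},"required":["steps"]}

```bash
mkdir -p pics; ls; python3 - <<'E'
from rig import *
import cv2
s=sense();print(s)
for n in("scene","top"):
    im=capture(n);cv2.imwrite(f"pics/{n}0.png",im[:,:,::-1]);print(n,get_calibration(n))
print(get_calibration("wrist"))
E
```

```text
pics
{'time_s': 0.0, 'joints': array([ 1.01359189e+00,  3.13431668e-01,  1.49848169e+00, -1.91246707e-05,
        1.33101868e+00, -2.23396600e-01]), 'dq': array([ 8.51224530e-04,  1.17149172e-03, -6.87718571e-05, -5.46878743e-04,
        2.36267376e-03,  1.32116198e-04]), 'tau': array([ 2.34282550e-05, -4.12279451e+01, -2.59739256e+01, -2.67763362e-04,
        4.22419980e-03,  1.49459896e-05]), 'eef_pos': array([171.88806289, 495.7935043 , 249.42765915]), 'ee_rot': array([-2.46207181e-04,  1.66127807e-01,  9.86104002e-01, -6.22862851e-04]), 'force': array([-0.03559552,  0.13628739, -0.46974325]), 'wrist_torque': array([0.04660902, 0.02568119, 0.0153251 ]), 'grip_force': 0.0, 'grip_width': 1.0028654666230103}
scene {'intrinsics': array([[413.40146984,   0.        , 248.60461628],
       [  0.        , 413.40146984, 194.7555663 ],
       [  0.        ,   0.        ,   1.        ]]), 'D': array([-0.05237404,  0.        ,  0.        ,  0.        ,  0.        ]), 'rvec': array([ 2.06143813, -0.58270688,  0.33231116]), 'tvec': array([-513.09008999,  181.01368728,  919.83095447])}
top {'int
[... 266 characters left out ...]
4405, -2.12009715,  0.14121345]), 'tvec': array([-103.89223778,  545.36171492, 1345.06407603])}
{'intrinsics': array([[338.62253178,   0.        , 258.47860909],
       [  0.        , 338.62253178, 193.24075174],
       [  0.        ,   0.        ,   1.        ]]), 'D': array([-0.07367161,  0.        ,  0.        ,  0.        ,  0.        ]), 'T_tool_cam': array([[-1.55804852e-04, -9.47684513e-01, -3.19208457e-01,
         8.16776761e+01],
       [ 9.99999843e-01, -3.19548989e-04,  4.60598076e-04,
         6.44896555e-01],
       [-5.38504403e-04, -3.19208335e-01,  9.47684414e-01,
        -1.24554432e+02],
       [ 0.00000000e+00,  0.00000000e+00,  0.00000000e+00,
         1.00000000e+00]])}
```

View pics/top0.png

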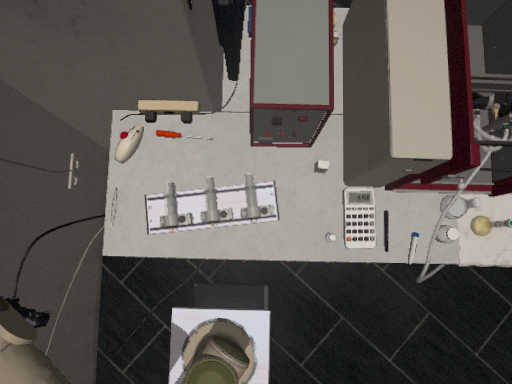

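View pics/scene0.png

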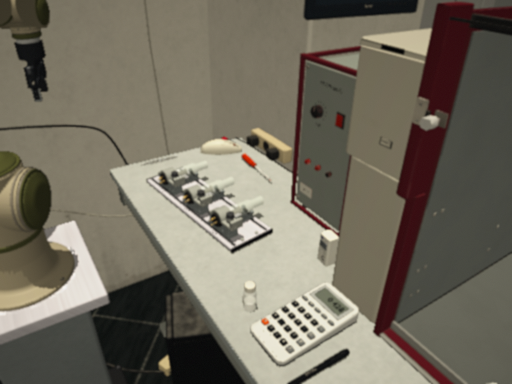

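The top view shows the rack with corners near (146,195), (275,181), (278,219) and (150,233). The lamps point up-image at x≈171, 211 and 250. The scene view shows the same row, with the holder, vial and calculator to its right.

```bash
cat > h.py <<'E'
from rig import *
import numpy as np, cv2
from scipy.spatial.transform import Rotation as R
def cam(name,s=None):
    c=get_calibration(name)
    if name=="wrist":
        T=np.eye(4); q=s["ee_rot"]; T[:3,:3]=R.from_quat([q[1],q[2],q[3],q[0]]).as_matrix(); T[:3,3]=s["eef_pos"]
        M=T@c["T_tool_cam"]; Rw=M[:3,:3]; o=M[:3,3]
    else:
        Rw=cv2.Rodrigues(c["rvec"])[0].T; o=-Rw@c["tvec"]
    return c["intrinsics"],c["D"],Rw,o
def ray(C,p):
    u=cv2.undistortPoints(np.array([[p]],float),C[0],C[1])[0,0]
    d=C[2]@np.array([u[0],u[1],1]); return C[3],d/np.linalg.norm(d)
def plane(C,p,z):
    o,d=ray(C,p); return o+d*(z-o[2])/d[2]
def proj(C,X):
    return cv2.projectPoints(np.array(X,float).reshape(-1,3),cv2.Rodrigues(C[2].T)[0],-C[2].T@C[3],C[0],C[1])[0][:,0]
def tri(Cs,ps):
    A=np.zeros((3,3));b=np.zeros(3);rs=[ray(C,p) for C,p in zip(Cs,ps)]
    for o,d in rs:
        P=np.eye(3)-np.outer(d,d);A+=P;b+=P@o
    X=np.linalg.solve(A,b); return X,[np.linalg.norm((np.eye(3)-np.outer(d,d))@(X-o)) for o,d in rs]
E
python3 - <<'E'
from h import *
C=cam("top")
print(proj(C,[0,0,0]))
P=[plane(C,p,14) for p in [(146,195),(275,181),(278,219),(150,233)]]
for p in P: print(p.round())
print(np.mean(P,0))
l=(P[0]+P[3]-P[1]-P[2])/2;print(np.linalg.norm(l),np.arctan2(-l[0],l[1]))
for p in [(323,165),(331,237),(170,134),(210,139)]: print(plane(C,p,30).round())
s=sense();q=s["ee_rot"];print(R.from_quat([q[1],q[2],q[3],q[0]]).as_matrix().round(3))
E
```

```text
[[218.50297765 356.50709834]]
[512. 258.  14.]
[ 570. -169.   14.]
[ 444. -181.   14.]
[387. 237.  14.]
[478.59440059  36.24770184  14.        ]
426.37866145258835 0.13503297447030085
[ 625. -326.   30.]
[ 390. -352.   30.]
[718. 185.  30.]
[704.  51.  30.]
[[-0.945  0.328 -0.001]
 [ 0.328  0.945 -0.001]
 [ 0.    -0.001 -1.   ]]
```

arm_command --steps '[[[1,-0.85,-0.72,-0.05,0,0,0],[1,-0.85,-0.72,-0.05,0,0,0],[1,-0.85,-0.72,-0.05,0,0,0],[1,-0.85,-0.72,-0.05,0,0,0],[1,-0.85,-0.72,-0.05,0,0,0],[1,-0.85,-0.72,-0.05,0,0,0],[0,-0.85,-0.72,-0.05,0,0,0],[0,-0.85,-0.72,-0.05,0,0,0]]]'

```text
time_s: 1.1
eef_pos: [399.4, 110.8, 270.0]
ee_rot: [-0.0, 0.166, 0.986, 0.0]
force: [-0.4, 1.2, 0.6]
grip_width: 0.607
grip_force: 0.0
```

arm_command --steps '[[[0,0,0,0,0,0,0],[0,0,0,0,0,0,0]]]'

```text
time_s: 1.35
eef_pos: [398.6, 112.8, 269.7]
ee_rot: [-0.0, 0.166, 0.986, 0.0]
force: [0.2, 0.4, 0.2]
grip_width: 0.143
grip_force: 0.0
```

```bash
python3 - <<'E'
from h import *
import pickle
s=sense();im=capture("wrist");cv2.imwrite("pics/w1.png",im[:,:,::-1]);pickle.dump(s,open("w1.pkl","wb"));print(s["time_s"],s["eef_pos"],s["dq"].round(4),s["ee_rot"],s["force"])
E
```

```text
1.35 [398.5513689  112.79135448 269.73845815] [ 0.0278 -0.0063  0.002  -0.0012 -0.     -0.0022] [-4.20190586e-04  1.66269984e-01  9.86080176e-01  5.29803840e-05] [0.15895957 0.39904448 0.15328398]
```

View pics/w1.png

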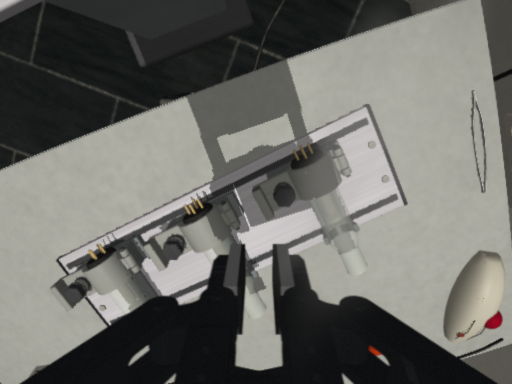

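The wrist view shows all three dark bolt heads: left (284,194), middle (174,246), right (76,290). The lugs lie left of each one. I'll move for a second viewpoint.

arm_command --steps '[[[0,-0.3,-0.66,0,0,0,0],[0,-0.3,-0.66,0,0,0,0],[0,0,-0.4,0,0,0,0],[0,0,0,0,0,0,0],[0,0,0,0,0,0,0]]]'

```text
time_s: 2.02
eef_pos: [399.0, 22.6, 270.1]
ee_rot: [0.0, 0.165, 0.986, 0.0]
force: [-0.0, 0.3, -0.3]
grip_width: 0.004
grip_force: 0.0
```

```bash
python3 - <<'E'
from h import *
import pickle
s=sense();im=capture("wrist");cv2.imwrite("pics/w2.png",im[:,:,::-1]);pickle.dump(s,open("w2.pkl","wb"));print(s["time_s"],s["eef_pos"],s["dq"].round(4),s["ee_rot"],s["force"])
E
```

```text
2.025 [399.0105712  22.5699716 270.0580051] [ 0.0025  0.0043 -0.0024  0.0012  0.0001 -0.0045] [8.07975596e-05 1.65395566e-01 9.86227299e-01 1.26169671e-04] [-0.03877502  0.28677492 -0.31529918]
```

View pics/w2.png

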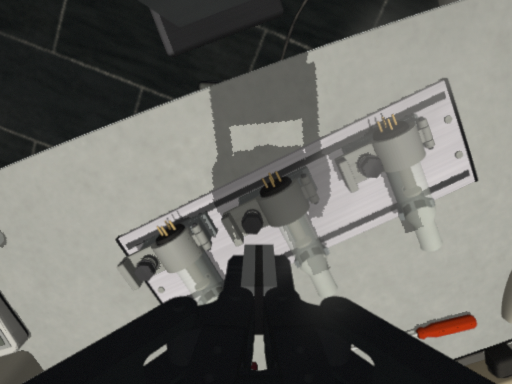

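The bolts are now near (369,166), (252,221) and (148,266), with the lugs at about (347,172), (232,227) and (130,272). Next I'll refine them from enlarged crops.

```bash
python3 - <<'E'
from h import *
out=[]
for n,ps in (("w1",[(280,194),(168,246),(70,290)]),("w2",[(363,168),(246,223),(142,268)])):
    im=cv2.imread(f"pics/{n}.png");row=[]
    for p in ps:
        c=im[p[1]-26:p[1]+26,p[0]-26:p[0]+26]; c=cv2.convertScaleAbs(c,alpha=1.3,beta=20)
        c=cv2.resize(c,None,fx=5,fy=5,interpolation=cv2.INTER_CUBIC)
        for k in range(0,52,10):
            cv2.putText(c,str(p[0]-26+k),(k*5,8),0,.3,(0,0,255));cv2.putText(c,str(p[1]-26+k),(0,k*5+4),0,.3,(0,0,255)); cv2.line(c,(k*5,0),(k*5,260),(0,0,255) if k%50==0 else (90,90,200),1);cv2.line(c,(0,k*5),(260,k*5),(90,90,200),1)
        row.append(c)
    out.append(np.hstack(row))
cv2.imwrite("pics/crop.png",np.vstack(out))
E
```

```text
(no output)
```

View pics/crop.png

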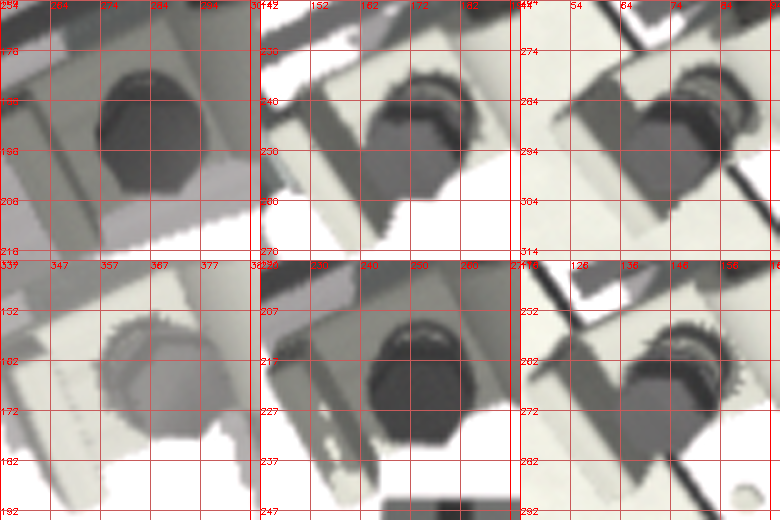

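Head-top centres read from the crops:
- **w1:** (284.4,196.6), (172.4,251.4), (75,296.6)
- **w2:** (373,168), (252.2,223.4), (145.4,273)

Lug-top centres:
- **w1:** (155,256), (61,297.4)
- **w2:** (233,231), (129.6,276)

```bash
python3 - <<'E'
from h import *
import pickle
C=[cam("wrist",pickle.load(open(f"w{i}.pkl","rb"))) for i in (1,2)]
B=[]
for n,a,b in (("L",(284.4,196.6),(373,168)),("M",(172.4,251.4),(252.2,223.4)),("R",(75,296.6),(145.4,273)),("lugM",(155,256),(233,231)),("lugR",(61,297.4),(129.6,276))):
    X,e=tri(C,(a,b)); z=80 if len(n)==1 else 73
    p=[plane(c,q,z) for c,q in zip(C,(a,b))]
    print(n,X.round(1),np.round(e,1),p[0].round(1),p[1].round(1)); B.append((p[0]+p[1])/2)
d=(B[0]-B[2]);print(np.linalg.norm(d),np.arctan2(-d[0],d[1]),B[1]-(B[0]+B[2])/2)
print([np.linalg.norm(B[3]-B[1]),np.linalg.norm(B[4]-B[2])])
print([b.round(1) for b in B])
E
```

```text
L [434.  128.5  78.9] [0.4 0.4] [433.2 128.6  80. ] [434.1 128.3  80. ]
M [452.6  -1.5  77.6] [0.9 0.9] [452.6  -0.5  80. ] [450.6  -1.1  80. ]
R [ 468.3 -128.9   81.5] [0.7 0.7] [ 469.8 -130.4   80. ] [ 468.3 -129.6   80. ]
lugM [454.8 -24.   73.1] [0.3 0.3] [454.5 -23.9  73. ] [455.1 -24.   73. ]
lugR [ 467.1 -149.3   77.6] [0.2 0.2] [ 469.  -153.4   73. ] [ 469.4 -152.3   73. ]
260.83446221348413 0.13621522868115557 [ 0.28495563 -0.03435112  0.        ]
[np.float64(24.41253873527015), np.float64(23.91225126608999)]
[array([433.6, 128.4,  80. ]), array([451.6,  -0.8,  80. ]), array([ 469., -130.,   80.]), array([454.8, -24. ,  73. ]), array([ 469.2, -152.8,   73. ])]
```

The measured heights are 77.6–81.5 mm for the bolts (expected 80). The spacing is 130 mm, the bolt–lug distance 24 mm (expected 23.5) and the yaw 0.136. All consistent. I'll turn and descend, then go over the left bolt.

arm_command --steps '[[[0,0,0,0.36,0,0,1],[0,0,0,0.36,0,0,1],[0,0,0,0.36,0,0,1],[0,0,0,0.36,0,0,1],[0,0,0,0.36,0,0,1],[0,0,0,0.36,0,0,1],[0,0,0,0.36,0,0,1],[0,0,0,0.36,0,0,0.36]]]'

```text
time_s: 3.08
eef_pos: [399.2, 22.4, 125.4]
ee_rot: [0.0, 0.659, 0.752, 0.0]
force: [0.6, -0.8, 0.4]
grip_width: -0.005
grip_force: 0.0
```

```bash
cat > to.py <<'E'
from h import *
import sys
s=sense();q=s["ee_rot"];M=R.from_quat([q[1],q[2],q[3],q[0]]).as_matrix()
t=np.array([float(v) for v in sys.argv[1:4]])
print("t",s["time_s"],"pos",s["eef_pos"].round(1),"yaw_y",np.arctan2(M[1,1],M[0,1]).round(4),"z",M[:,2].round(3),"F",s["force"].round(1),"shares",(M.T@(t-s["eef_pos"])/50).round(3),"j",s["joints"].round(2))
E
python3 to.py 433.6 128.4 110
```

```text
t 3.075 pos [399.2  22.4 125.4] yaw_y 0.1317 z [ 0.  0. -1.] F [ 0.6 -0.8  0.4] shares [2.012 0.961 0.309] j [-0.24  0.2   2.01  0.    0.93 -0.37]
```

arm_command --steps '[[[0,0.67,0.32,0.1,0,0,0],[0,0.67,0.32,0.1,0,0,0],[0,0.67,0.32,0.1,0,0,0],[0,0,0,0,0,0,0],[0,0,0,0,0,0,0]]]'

```text
time_s: 3.7
eef_pos: [433.0, 127.7, 110.9]
ee_rot: [-0.0, 0.658, 0.753, -0.0]
force: [-0.1, 0.7, 0.3]
grip_width: 0.003
grip_force: 0.0
```

```bash
python3 to.py 433.6 128.4 102
```

```text
t 3.7 pos [433.  127.7 110.9] yaw_y 0.1342 z [-0. -0. -1.] F [-0.1  0.7  0.3] shares [0.012 0.013 0.178] j [ 0.03  0.33  1.89 -0.    0.93 -0.11]
```

arm_command --steps '[[[0,0.01,0.01,0.16,0,0,0],[0,0,0,0.04,0,0,0],[0,0,0,0.02,0,0,0],[0,0,0,0,0,0,0]]]'

```text
time_s: 4.2
eef_pos: [433.8, 127.8, 100.0]
ee_rot: [0.0, 0.659, 0.752, -0.0]
force: [0.1, -0.6, 0.5]
grip_width: -0.002
grip_force: 0.0
```

arm_command --steps '[[[0,0,0,0.02,0,0,0],[0,0,0,0,0,0,0]]]'

```text
time_s: 4.45
eef_pos: [433.7, 128.0, 99.0]
ee_rot: [0.0, 0.659, 0.753, 0.0]
force: [0.1, -0.5, 0.3]
grip_width: 0.001
grip_force: 0.0
```

arm_command --steps '[[[0,0,0,0.02,0,0,0],[0,0,0,0,0,0,0]]]'

```text
time_s: 4.7
eef_pos: [433.8, 128.0, 98.7]
ee_rot: [0.0, 0.658, 0.753, 0.0]
force: [-4.0, -1.1, 9.8]
grip_width: 0.001
grip_force: 4.9
```

Left is solid (9.8 N within 0.3 mm), so it is tight. On to the middle.

arm_command --steps '[[[0,0,0,-0.24,0,0,0],[0,-0.65,0,0,0,0,0],[0,-0.65,0,0,0,0,0],[0,-0.65,0,0,0,0,0],[0,-0.65,0,0,0,0,0],[0,0,0,0.12,0,0,0],[0,0,0,0,0,0,0]]]'

```text
time_s: 5.58
eef_pos: [450.7, -0.4, 103.8]
ee_rot: [-0.0, 0.659, 0.753, -0.0]
force: [-0.1, 0.1, -0.5]
grip_width: -0.0
grip_force: 0.0
```

```bash
python3 to.py 451.6 -0.8 99
```

```text
t 5.575 pos [ 4.507e+02 -4.000e-01  1.038e+02] yaw_y 0.133 z [-0.001  0.    -1.   ] F [-0.1  0.1 -0.5] shares [-0.01   0.018  0.096] j [-0.26  0.34  1.89  0.    0.91 -0.4 ]
```

arm_command --steps '[[[0,0,0,0.1,0,0,0],[0,0,0,0,0,0,0]]]'

```text
time_s: 5.82
eef_pos: [450.9, -0.2, 98.9]
ee_rot: [-0.0, 0.658, 0.753, -0.0]
force: [-0.2, 0.3, 0.2]
grip_width: -0.005
grip_force: 0.0
```

arm_command --steps '[[[0,0,0,0.02,0,0,0],[0,0,0,0,0,0,0]]]'

```text
time_s: 6.08
eef_pos: [451.0, -0.3, 98.7]
ee_rot: [-0.0, 0.658, 0.753, 0.0]
force: [-4.0, 2.8, 11.0]
grip_width: -0.002
grip_force: 5.7
```

arm_command --steps '[[[0,0,0,0.02,0,0,0],[0,0,0,0,0,0,0]]]'

```text
time_s: 6.32
eef_pos: [451.0, -0.3, 98.6]
ee_rot: [0.0, 0.658, 0.753, 0.0]
force: [-7.9, 3.3, 24.6]
grip_width: -0.004
grip_force: 12.1
```

Middle is tight too, at 24.6 N with no give. On to the right bolt.

arm_command --steps '[[[0,0,0,-0.26,0,0,0],[0,-0.65,0,0,0,0,0],[0,-0.65,0,0,0,0,0],[0,-0.65,0,0,0,0,0],[0,-0.65,0,0,0,0,0],[0,0,0,0.12,0,0,0],[0,0,0,0,0,0,0]]]'

```text
time_s: 7.2
eef_pos: [467.8, -129.0, 103.5]
ee_rot: [-0.001, 0.658, 0.753, -0.0]
force: [-1.3, 0.4, 0.2]
grip_width: -0.001
grip_force: 0.0
```

arm_command --steps '[[[0,0,0,0.1,0,0,0],[0,0,0,0,0,0,0]]]'

```text
time_s: 7.45
eef_pos: [468.1, -129.0, 98.8]
ee_rot: [-0.0, 0.658, 0.753, -0.0]
force: [0.1, 0.0, -0.1]
grip_width: 0.0
grip_force: 0.0
```

arm_command --steps '[[[0,0,0,0.03,0,0,0],[0,0,0,0,0,0,0]]]'

```text
time_s: 7.7
eef_pos: [468.2, -129.5, 97.5]
ee_rot: [-0.0, 0.659, 0.753, 0.0]
force: [0.7, 0.9, 0.8]
grip_width: 0.0
grip_force: 0.8
```

The right bolt gives. I'll press a bit more so the contact is clearly above 1.5 N.

arm_command --steps '[[[0,0,0,0.05,0,0,0],[0,0,0,0,0,0,0],[0,0,0,0,0,0,0]]]'

```text
time_s: 8.07
eef_pos: [468.3, -129.7, 95.1]
ee_rot: [0.0, 0.659, 0.753, 0.0]
force: [0.5, 2.2, 3.0]
grip_width: 0.001
grip_force: 1.3
```

arm_command --steps '[[[0,0,0,0.02,0,0,0],[0,0,0,0,0,0,0]]]'

```text
time_s: 8.32
eef_pos: [468.3, -129.7, 94.0]
ee_rot: [0.0, 0.659, 0.752, 0.0]
force: [0.4, 2.2, 2.9]
grip_width: 0.003
grip_force: 1.6
```

The right clamp is the loose one. Now I'll open up above its lug.

arm_command --steps '[[[0,0,0,-0.5,0,0,0],[0.9,0,0,-0.5,0,0,0],[0.9,-0.47,0,0,0,0,0],[0.9,0,0,0,0,0,0],[0.9,0,0,0,0,0,0],[0.9,0,0,0,0,0,0],[0.9,0,0,0,0,0,0]]]'

```text
time_s: 9.2
eef_pos: [471.3, -152.7, 143.9]
ee_rot: [-0.0, 0.658, 0.753, -0.0]
force: [-0.2, 0.7, 0.2]
grip_width: 0.902
grip_force: 0.0
```

```bash
python3 to.py 471.5 -153.2 63; python3 - <<'E'
from h import *
s=sense();im=capture("wrist");cv2.imwrite("pics/w3.png",im[:,:,::-1])
print(proj(cam("wrist",s),[[471.5,-153.2,73],[469,-130,80]]))
E
```

```text
t 9.2 pos [ 471.3 -152.7  143.9] yaw_y 0.1334 z [-0.  0. -1.] F [-0.2  0.7  0.2] shares [-0.012  0.004  1.618] j [-0.55  0.36  1.73 -0.    1.05 -0.68]
[[257.63253624 219.55940515]
 [258.61155354 187.37492484]]
```

View pics/w3.png

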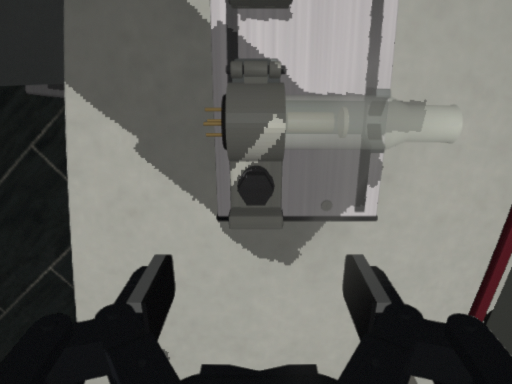

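The lug is at about (257,218), right at the predicted pixel (257.6,219.6), and centred between the fingers. Descend and grip.

arm_command --steps '[[[0.9,-0.01,0,0.6,0,0,0],[0.9,0,0,0.6,0,0,0],[0.9,0,0,0.41,0,0,0],[0.9,0,0,0,0,0,0],[0,0,0,0,0,0,0],[0,0,0,0,0,0,0],[0,0,0,0,0,0,0],[0,0,0,0,0,0,0]]]' --squeeze 40

```text
time_s: 10.25
eef_pos: [469.9, -154.0, 64.1]
ee_rot: [-0.001, 0.658, 0.753, -0.001]
force: [-12.9, -4.7, 8.8]
grip_width: 0.391
grip_force: 42.7
```

```bash
python3 to.py 471.5 -153.2 64
```

```text
t 10.25 pos [ 469.9 -154.    64.1] yaw_y 0.1337 z [-0.004 -0.    -1.   ] F [-12.9  -4.7   8.8] shares [0.012 0.035 0.002] j [-0.55  0.49  1.79 -0.    0.86 -0.68]
```

arm_command --steps '[[[0,0,-0.02,0,0,0,0],[0,0.018,0,-0.109,0,-0.4,0],[0,0.018,0,-0.109,0,-0.4,0],[0,0.018,0,-0.109,0,-0.4,0],[0,0,0,0,0,0,0]]]'

```text
time_s: 10.88
eef_pos: [469.2, -150.3, 80.4]
ee_rot: [0.068, 0.655, 0.75, -0.061]
force: [-5.5, -6.6, -0.6]
grip_width: 0.387
grip_force: 42.0
```

```bash
python3 to.py 471.5 -153.2 64
```

```text
t 10.875 pos [ 469.2 -150.3   80.4] yaw_y 0.1339 z [ 0.022 -0.18  -0.983] F [-5.5 -6.6 -0.6] shares [-0.003  0.039  0.334] j [-0.48  0.43  1.84 -0.22  0.78 -0.46]
```

The cap follows with low forces. Continuing to about 0.84 rad.

arm_command --steps '[[[0,0.018,0,-0.109,0,-0.4,0],[0,0.018,0,-0.109,0,-0.4,0],[0,0.018,0,-0.109,0,-0.4,0],[0,0.018,0,-0.109,0,-0.4,0],[0,0.018,0,-0.109,0,-0.4,0],[0,0,0,0,0,0,0]]]'

```text
time_s: 11.62
eef_pos: [467.5, -138.0, 104.9]
ee_rot: [0.179, 0.639, 0.731, -0.158]
force: [-4.3, -5.8, -0.1]
grip_width: 0.385
grip_force: 41.8
```

arm_command --steps '[[[0,0.018,0,-0.109,0,-0.4,0],[0,0.018,0,-0.109,0,-0.4,0],[0,0.018,0,-0.109,0,-0.4,0],[0,0.018,0,-0.109,0,-0.4,0],[0,0.018,0,-0.109,0,-0.4,0],[0,0.018,0,-0.109,0,-0.4,0],[0,0,0,0,0,0,0],[0,0,0,0,0,0,0]]]'

```text
time_s: 12.62
eef_pos: [464.4, -114.9, 127.5]
ee_rot: [0.306, 0.602, 0.687, -0.269]
force: [-3.8, -3.3, -1.9]
grip_width: 0.393
grip_force: 41.7
```

```bash
python3 to.py 471.5 -153.2 64; python3 - <<'E'
from h import *
s=sense();a=capture("wrist");b=capture("scene");print(s["dq"].round(3),s["grip_width"],s["grip_force"])
cv2.imwrite("pics/w4.png",np.hstack([a[:,:,::-1][:,60:460],cv2.resize(b[140:268,140:273,::-1],(400,384))]))
E
```

```text
t 12.625 pos [ 464.4 -114.9  127.5] yaw_y 0.1311 z [ 0.096 -0.738 -0.668] F [-3.8 -3.3 -1.9] shares [0.425 0.043 1.427] j [-0.13  0.43  1.95 -1.15  0.91  0.56]
[-0.006 -0.001  0.     0.004 -0.002 -0.002] 0.3925770873369714 41.70507073402405
```

View pics/w4.png

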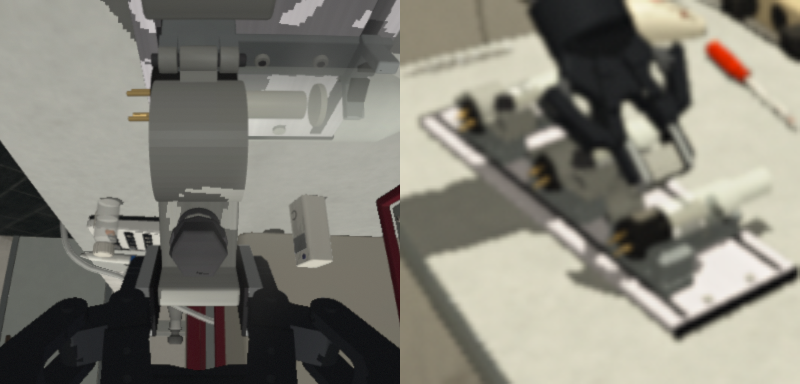

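The left panel shows the cap swung up with its bolt, the lug held square between the pads at about (200,285). The right panel shows the cap raised to about 0.84 rad over the right lamp, clear of the others. The arm is still.

arm_command --steps '[[[0,0,0,0,0,0,0],[0,0,0,0,0,0,0],[0,0,0,0,0,0,0],[0,0,0,0,0,0,0]]]'

```text
time_s: 13.22
eef_pos: [464.4, -114.9, 127.4]
ee_rot: [0.306, 0.602, 0.687, -0.269]
force: [-4.4, -2.9, -2.6]
grip_width: 0.384
grip_force: 41.7
```

```bash
python3 -c "
from rig import *
print(finish_job())"
```

```text
the job is handed in; nothing more can be done
None
```

I tapped the bolts left to right: left and middle were solid, the right one gave. I handed the job in with the right cap gripped by its lug and held still at about 0.84 rad (48°), 13.2 s in; the hand-in returned no verdict.

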